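# Wedge the bottle carrier tight

## Robot

A 6-joint arm with a two-finger parallel gripper is mounted at the origin on a cart in front of the work surface, level with it; the furniture and walls round the work are solid. World frame = base frame: x ahead of the robot, y to its left, z up, the work surface at z = 0. Lengths are in m, angles in rad, forces in N, time in s.
With the tool pointing down it reaches from about 0.35 to 0.775 m from the base axis. Payload 7.3 kg.
Tool frame: the origin (TCP) lies between the finger pads; the fingertips stand 25 mm ahead of it and the grasp point (between the pads) lies 6 mm ahead of it; y points along the fingers, z is the direction in which the jaws open and shut, and the axes are right-handed (so a half turn about y gives the same grasp; the last joint's range is limited). The gripper opens to 92 mm and grips with 3 to 60 N. Pads are 19 mm wide; open, the fingers measure 130 mm over their backs; the gripper's body (75 mm by 190 mm) begins 47 mm behind the grasp point.
Start: joints at [-1.464, 0.342, 1.524, -0, 1.275, -0.146], TCP at [0.131, -0.508, 0.252] pointing down, gripper open.
Joint ranges: [-2.53, 2.53], [-0.77, 2.02], [0.04, 2.7], [-1, 4.14], [0.28, 2.66], [-3.11, 3.11]. Speed limits (rad/s): [2.57, 2.57, 3.14, 3.14, 3.14, 3.14].

## Interface

Orientations are given as [roll, pitch, yaw] about the fixed x, y, z axes, in that order (R = Rz(yaw) Ry(pitch) Rx(roll)).
In Python, from station import sense, get_image, close_job, look_for gives the robot as it stands.
- The arm moves only by the tool arm_command, never from a script. Its argument "commands" is a list of rows, each a list of 3 entries, a list of its own where there are three numbers: the shift along the tool's x, y, z in m, then the turn, a rotation vector about the tool's x, y, z in degrees, then the finger opening in m, from 0 to 0.0918. In form: [[[tx, ty, tz], [wx, wy, wz], grip], ...]. A call has 1 to 5 rows; each row shifts and turns the pose as measured when the row begins, along the tool's axes as they then stand; what a row does not reach is not made up. A row lasts 1/12 s, in which the tool goes at most 41.7 mm and 7.16 degrees, less where a joint would pass 70% of its speed; a pose out of reach is approached as far as the arm can. A call is refused whole if a number of a shift passes 0.0417 or a number of a turn 7.16, either way. A call with a gripper value outside its range is refused whole. The fingers move at their own pace and stop on an object; the grip force is fixed at half the most. Time passes only in rows, so rows that do not move let the fingers close. It gives the time, the measured TCP pose, the force and the opening at its end, in the units of the state.
- sense(): the state, without advancing time (a new reading comes with each control period).
- get_image(name): name is "scene" or "top" or "wrist"; returns a dict with "frame" (384x512x3 uint8, red, green, blue), "fx", "fy", "cx", "cy" (pixels), "rvec" (rotation vector, rad) and "tvec" (3), from world to camera coordinates, as OpenCV has them. Camera axes: x right, y down, z forward; pixel columns grow to the right and rows downward; lengths in m; the calibration is good to about 2 mm. A picture is of the moment at which its call begins. There is no depth.
- close_job(): hands the job in, once; it reports no verdict.
Trained networks look in the newest picture that a camera, given by its name, has taken for a name from the list of things; names that differ only in an ending like _2 or _b are one class to them, and where a whole thing is asked for, a point or a joint stands for the part that bears it (a point fixed in the world has none). Each returns a list of dicts, best first, with "confidence" (0 to 1); they miss things now and then, are a little off and sometimes report something else, mostly with a low value. They report only what shows in the picture. A call takes as long as a camera call.
- look_for(name, camera): "box" ([left, top, width, height] in pixels, round what is visible of it).
The state is a dict: "clock": time; "joint_pos": joint angles; "joint_vel": joint speeds; "effort": joint torques, N m; "position": TCP position; "ee_rot": TCP orientation; "force": force on the tool from outside, world axes, zero at the start; "moment": the same for the moment, N m; "opening": finger opening in m.
Only numpy, scipy, OpenCV 4.12 (cv2) and the standard library are available. Lean on these libraries where they do the work, as an engineer would, in place of code of your own. Each camera call takes 0.05 s, during which the arm holds its last target. There are 200 camera calls.

## Task

The three white bottles in the plywood carrier still rattle. Take the tapered wooden wedge (not the straight block), set it thin end down into the gap between the end board and the sloping pressure block, upright face against the end board, and drive it down until the row is packed tight and the wedge goes no further. Leave the wedge jammed there, upright, and leave the straight block where it stands.

Things in the scene. Friction and masses are not known exactly. Their poses are not given: they have to be found in the camera images.
- wedge_c (a point): Wooden wedge, thin end down, 120 mm tall. Point: on its axis, 60 mm above its underside; z up. Body 50 mm wide (x), 80 high; its +y face upright, 20 mm from the axis; its -y face slopes from 10 mm off the axis at the foot to about 35 near the top. On top a flat-topped grip tongue, 40 mm along x (grasp across this), 24 along y, 80 to 120 mm up. y points to the robot's left within 25 degrees.
- carrier: Plywood bottle carrier, fixed, 84 x 290 mm (x, y); y along the row, away from the bottles, to the robot's left within 9 degrees. Origin: at its underside in the gap, where the driven wedge's axis belongs (wedge_c then about 80 mm above it). Floor z 8 mm; end board's inner face y +20, top z 93. Gap open at the sides (x). Bottles at -y, tops z 116. The wedge set in loosely stays 15 to 26 mm higher.
- follower (a joint): Wooden pressure block between bottles and gap, 60 mm wide, sliding along the carrier's y; it slopes as the wedge does. Value in m: 0 = row packed tight, sloping face from y -6 mm at the floor to y -34 mm at its top (z 88 mm); positive = towards the gap, row loose (starts at 6 to 9 mm). Pressing the wedge down slides it with about 5 to 12 N; then the wedge comes up hard: press with 20 N.
- block_c (a point): Bystander: straight block of the same wood without taper, 50 wide (x), 46 thick (y), 80 mm high, with the same tongue on top (120 mm over all). Point: on its axis, 60 mm above its underside.

How it is judged:
By the outcome, as a careful person would: the job done as asked, in the order asked, and still so for the second after the job is handed in, with the robot touching nothing.
It also fails if it takes over 48 s, if anything falls off the work surface, if the arm or the gripper's body presses on something with over 40 N, if the wrist force passes 120 N, or if a joint passes its speed limit or range.

## Working session

There is one attempt and no reset: what is moved stays moved. The work goes in short steps, Python scripts to look and compute and a tool call to move; the robot and the scene stay as the last step left them, time stands still between calls to the robot, and variables do not carry over. Pictures are saved under pics/ and viewed, about 8 in all and at most 12, crops included, and the job is handed in when it is done.

Besides the shell and the picture viewer there is one more tool, called after "Call:" as name(argument=value, ...) on one line, values as JSON. arm_command: Moves the arm, as the interface text tells. Its arguments: {"type":"object","properties":{"commands":{"type":"array","items":{"type":"array"}}},"required":["commands"]}

```bash
mkdir -p pics
cat > h.py <<'E'
import numpy as np, cv2, json
from scipy.spatial.transform import Rotation as R
from station import *
def cam(n):
    d=get_image(n); d['K']=np.array([[d['fx'],0,d['cx']],[0,d['fy'],d['cy']],[0,0,1.]])
    d['Rm']=cv2.Rodrigues(np.array(d['rvec'],float))[0]; d['t']=np.array(d['tvec'],float); return d
def save(d,fn,crop=None,s=1.5):
    f=cv2.cvtColor(d['frame'],cv2.COLOR_RGB2BGR)
    if crop: x,y,w,h=crop; f=f[y:y+h,x:x+w]
    cv2.imwrite('pics/'+fn,cv2.resize(f,None,fx=s,fy=s,interpolation=cv2.INTER_CUBIC))
def proj(d,P): return cv2.projectPoints(np.atleast_2d(np.array(P,float)),np.array(d['rvec'],float),d['t'],d['K'],None)[0][:,0]
def back(d,u,v,z):
    r=d['Rm'].T@np.linalg.inv(d['K'])@[u,v,1]; c=-d['Rm'].T@d['t']; return c+r*(z-c[2])/r[2]
E
python3 - <<'E'
from h import *
print(sense())
ims=[]
for n in ['scene','top','wrist']:
    d=cam(n); print(n,d['fx'],(-d['Rm'].T@d['t']).round(3),d['Rm'][2].round(2))
    save(d,n+'0.png')
    for k in ['wedge_c','block_c','carrier','follower']:
        print(k,[(np.round(b['box']).tolist(),round(b['confidence'],2)) for b in look_for(k,n)[:3]])
E
```

```text
{'clock': 0.0, 'joint_pos': array([-1.46402420e+00,  3.42723020e-01,  1.52503594e+00, -1.24043066e-05,
        1.27538712e+00, -1.46013581e-01]), 'joint_vel': array([-1.51505612e-04,  1.98893213e-03,  1.86849467e-03, -2.33467408e-03,
        8.98368907e-05,  5.21894746e-04]), 'effort': array([-1.74886478e-03, -4.31247389e+01, -2.44218242e+01,  7.16342381e-02,
        5.59303060e-02, -1.20354375e-04]), 'position': array([ 0.13127447, -0.50793556,  0.25103818]), 'ee_rot': array([-1.57233495e+00,  2.14280805e-04, -2.88880349e+00]), 'force': array([ 0.38250373, -0.0823479 , -0.18026635]), 'moment': array([ 0.03345147, -0.0185576 , -0.03387272]), 'opening': 0.091990295285667}
scene 402.4728301103475 [0.115 0.561 0.755] [ 0.38 -0.51 -0.77]
wedge_c [([216.0, 196.0, 35.0, 51.0], 0.8)]
block_c [([167.0, 247.0, 37.0, 52.0], 0.8)]
carrier [([286.0, 91.0, 92.0, 88.0], 0.63)]
follower [([307.0, 123.0, 25.0, 39.0], 0.84)]
top 495.02782383091153 [0.3   0.11  1.102] [ 0.14 -0.   -0.99]
wedge_c [([225.0, 188.0, 26.0, 28.0], 0.57)]
block_c [([150.0, 182.0, 34.0, 29.0], 0.85)]
carrier [([352.0, 183.0, 146.0, 63.0], 0.6)]
follower [([378.0, 190.0, 24.0, 37.0], 0.58)]
wrist 302.88280657383916 [ 0.212 -0.488  0.384] [-0.3  -0.08 -0.95]
wedge_c []
block_c []
carrier []
follower []
```

View pics/scene0.png

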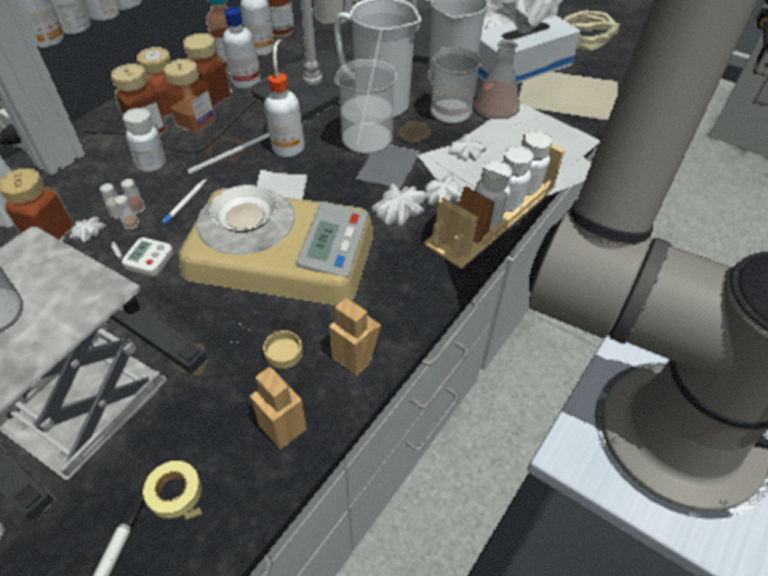

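View pics/top0.png

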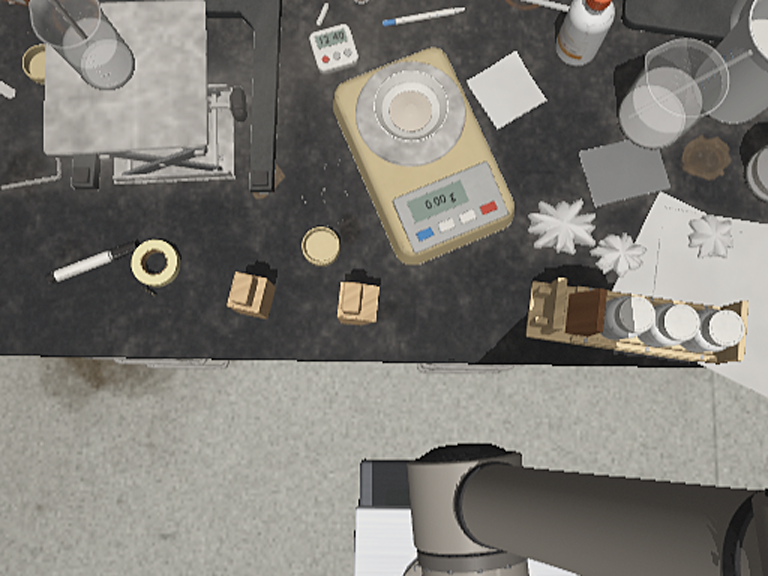

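The scene shows two tongued wooden pieces. The networks put the wedge on the right in the top view (display 358,303) and the block on the left (250,295). The carrier is at (530–745, 280–360), with its gap at about 575. I'll zoom in on both.

Run:
```python
from h import *
d=cam('top'); s=cam('scene')
f=lambda d,x,y,w,h,k: cv2.resize(cv2.cvtColor(d['frame'],cv2.COLOR_RGB2BGR)[y:y+h,x:x+w],None,fx=k,fy=k,interpolation=cv2.INTER_CUBIC)
a=np.hstack([f(d,140,175,60,45,6),f(d,215,175,60,45,6)]) #720x270
b=f(d,345,178,120,50,6)
cv2.imwrite('pics/c1.png',np.vstack([a,b]))
a=np.hstack([f(s,160,190,100,110,4.0),f(s,280,110,100,110,4.0)]); cv2.imwrite('pics/c2.png',a)
```

```text
(no output)
```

View pics/c1.png

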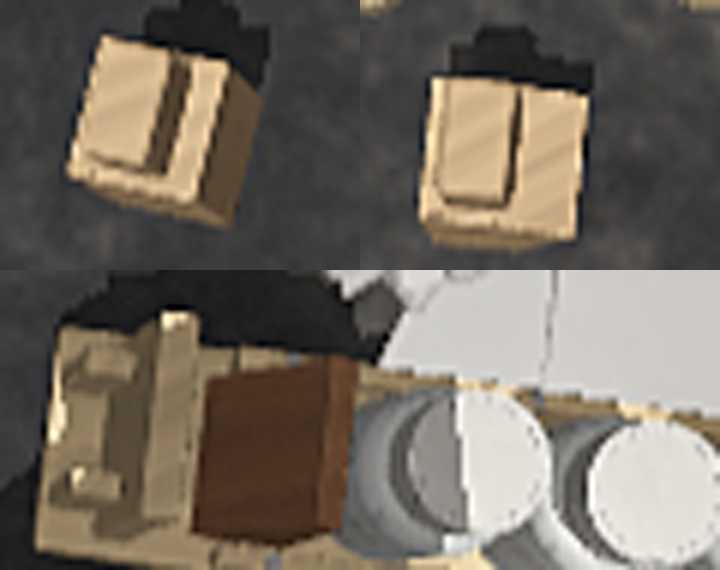

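View pics/c2.png

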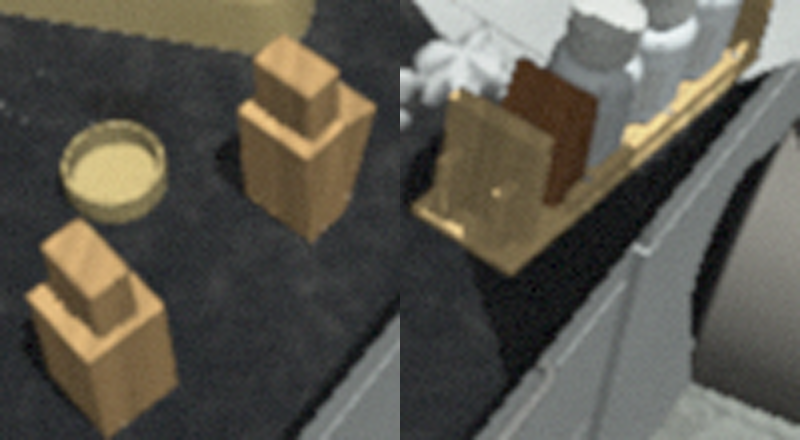

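```bash
cat > fit.py <<'E'
from h import *
from scipy.optimize import least_squares
T=cam('top');S=cam('scene')
def w2(p,yaw): return R.from_euler('z',yaw).as_matrix(),np.array(p)
px=lambda x,y,ox,oy,pxo,pyo,k:((x-pxo+.5)/k-.5+ox,(y-pyo+.5)/k-.5+oy)
def fit(obs,x0):
    def res(x):
        M,p=w2([x[0],x[1],0],x[2]); o=[]
        for c,uv,l in obs:
            o.append(proj(c,M@np.array(l(x) if callable(l) else l)+p)[0]-uv)
        return np.concatenate(o)
    r=least_squares(res,x0,loss='soft_l1'); print(r.x.round(4),'yaw deg',np.degrees(r.x[2]).round(2)); print(r.fun.reshape(-1,2).round(1).tolist()); return r.x
t=lambda x,y:px(x,y,215,175,360,0,6); s=lambda x,y:px(x,y,160,190,0,0,4)
b=.08;h=.12
W=[(T,t(433,78),(.025,.02,b)),(T,t(588,95),(.025,-.035,b)),(T,t(577,240),(-.025,-.035,b)),(T,t(420,213),(-.025,.02,b)),
(T,t(443,80),(.02,.012,h)),(T,t(518,87),(.02,-.012,h)),(T,t(510,207),(-.02,-.012,h)),(T,t(440,195),(-.02,.012,h)),
(S,s(283,37),(.02,-.012,h)),(S,s(340,70),(-.02,-.012,h)),(S,s(313,98),(-.02,.012,h)),(S,s(258,62),(.02,.012,h)),
(S,s(240,110),(.025,.02,b)),(S,s(310,155),(-.025,.02,b)),(S,s(375,105),(-.025,-.035,b)),(S,s(315,240),(-.025,.02,0))]
fit(W,[.33,.15,0])
t=lambda x,y:px(x,y,345,178,0,270,6); s=lambda x,y:px(x,y,280,110,400,0,4)
# x: px,py,yaw,yL,endboard halfwidth,q,board thickness
L=lambda sx:(lambda x:(sx*.042,x[3],0.0))
E=lambda sx,o:(lambda x:(sx*x[4],.02+o*x[6],.093))
F=lambda sx:(lambda x:(sx*.03,-.034+x[5],.088))
C=[(T,t(65,327),L(1)),(T,t(38,550),L(-1)),(T,t(198,316),E(1,0)),(T,t(192,528),E(-1,0)),(T,t(162,314),E(1,1)),(T,t(145,522),E(-1,1)),
(T,t(330,358),F(1)),(T,t(318,540),F(-1)),(S,s(415,210),L(1)),(S,s(513,272),L(-1)),(S,s(453,93),E(1,1)),(S,s(553,143),E(-1,1)),(S,s(518,57),F(1)),(S,s(600,97),F(-1))]
fit(C,[.33,-.25,0,.08,.04,.007,.01])
E
python3 fit.py
```

```text
[ 0.438   0.1656 -0.073 ] yaw deg -4.18
[[0.2, 0.3], [0.6, -0.1], [0.1, -0.6], [-0.1, 1.5], [0.9, -0.4], [0.3, -0.5], [-0.3, -0.8], [-0.6, 0.1], [0.2, -1.1], [0.8, 0.5], [-0.3, 0.7], [-1.4, -0.4], [-0.3, 0.7], [0.2, 2.0], [1.0, -1.8], [-0.3, 1.8]]
[ 0.4345 -0.1468 -0.1227  0.0518  0.0366  0.0063  0.0122] yaw deg -7.03
[[0.1, 0.9], [0.3, 0.5], [1.4, 0.2], [-1.4, -0.1], [1.6, -0.2], [0.5, 0.0], [1.3, -0.0], [0.4, -1.8], [-0.3, 1.0], [0.6, 1.5], [-0.6, 0.5], [-1.7, 1.8], [-0.1, 0.7], [-1.3, 1.4]]
```

```bash
cat > plan.py <<'E'
from h import *
import sys
def plan(wps,step=.037,rot=6.5,level=True):
    """wps: [(pos, tool-x yaw deg)]; prints rows (tool shift mm-rounded, turn deg)"""
    s=sense(); p=s['position'].copy(); M=R.from_euler('xyz',s['ee_rot'])
    for q,yaw in wps:
        q=np.array(q,float); G=R.from_euler('xyz',[-np.pi/2,0,np.radians(yaw)])
        w=(M.inv()*G).as_rotvec(); n=int(max(1,np.ceil(np.linalg.norm(q-p)/step),np.ceil(np.degrees(np.linalg.norm(w))/rot)))
        dw=np.degrees(w/n).round(1); dp=(q-p)/n
        rows=[]
        for i in range(n):
            tx=M.inv().apply(dp).round(4); rows.append([tx.tolist(),dw.tolist()]); M=M*R.from_rotvec(np.radians(dw))
        p=q; print('wp',q,n,*rows,sep='\n')
if __name__=='__main__':
    s=sense(); print(s['clock'],s['position'].round(4),np.degrees(s['ee_rot']).round(2),s['force'].round(1),s['opening'].round(4))
    plan(eval(sys.argv[1]),*map(float,sys.argv[2:]))
E
python3 plan.py "[((.43,-.25,.25),-130),((.438,.166,.25),-94.2)]"
```

```text
Traceback (most recent call last):
  File "plan.py", line 15, in <module>
    s=sense(); print(s['clock'],s['position'].round(4),np.degrees(s['ee_rot']).round(2),s['force'].round(1),s['opening'].round(4))
                                                                                                            ^^^^^^^^^^^^^^^^^^
AttributeError: 'float' object has no attribute 'round'
```

```bash
sed -i "s/s\['opening'\].round(4)/round(s['opening'],4)/" plan.py; python3 plan.py "[((.43,-.25,.25),-130),((.438,.166,.25),-94.2)]"
```

```text
0.95 [ 0.1313 -0.5083  0.2518] [ -89.99   -0.   -165.52] [-0.4 -0.4  0.1] 0.0916
wp
[ 0.43 -0.25  0.25]
11
[[-0.0322, 0.0002, -0.0159], [-0.0, -3.2, 0.0]]
[[-0.033, 0.0002, -0.0141], [-0.0, -3.2, 0.0]]
[[-0.0337, 0.0002, -0.0123], [-0.0, -3.2, 0.0]]
[[-0.0344, 0.0002, -0.0104], [-0.0, -3.2, 0.0]]
[[-0.0349, 0.0002, -0.0084], [-0.0, -3.2, 0.0]]
[[-0.0353, 0.0002, -0.0065], [-0.0, -3.2, 0.0]]
[[-0.0356, 0.0002, -0.0045], [-0.0, -3.2, 0.0]]
[[-0.0358, 0.0002, -0.0025], [-0.0, -3.2, 0.0]]
[[-0.0359, 0.0002, -0.0005], [-0.0, -3.2, 0.0]]
[[-0.0359, 0.0002, 0.0015], [-0.0, -3.2, 0.0]]
[[-0.0357, 0.0002, 0.0035], [-0.0, -3.2, 0.0]]
wp
[0.438 0.166 0.25 ]
12
[[-0.0269, -0.0, -0.0219], [-0.0, -3.0, 0.0]]
[[-0.028, -0.0, -0.0205], [-0.0, -3.0, 0.0]]
[[-0.029, -0.0, -0.019], [-0.0, -3.0, 0.0]]
[[-0.03, -0.0, -0.0174], [-0.0, -3.0, 0.0]]
[[-0.0308, -0.0, -0.0159], [-0.0, -3.0, 0.0]]
[[-0.0316, -0.0, -0.0142], [-0.0, -3.0, 0.0]]
[[-0.0323, -0.0, -0.0125], [-0.0, -3.0, 0.0]]
[[-0.0329, -0.0, -0.0108], [-0.0, -3.0, 0.0]]
[[-0.0335, -0.0, -0.0091], [-0.0, -3.0, 0.0]]
[[-0.0339, -0.0, -0.0073], [-0.0, -3.0, 0.0]]
[[-0.0342, -0.0, -0.0056], [-0.0, -3.0, 0.0]]
[[-0.0345, -0.0, -0.0038], [-0.0, -3.0, 0.0]]
```

Call:
arm_command(commands=[[[-0.032,0,-0.016],[0,-3.2,0],0.07],[[-0.033,0,-0.014],[0,-3.2,0],0.07],[[-0.034,0,-0.012],[0,-3.2,0],0.07],[[-0.034,0,-0.01],[0,-3.2,0],0.07],[[-0.035,0,-0.008],[0,-3.2,0],0.07]])

```text
clock: 1.37
position: [0.2667, -0.3927, 0.2507]
ee_rot: [-1.569, -0.003, -2.611]
force: [-0.1, -0.3, 0.8]
opening: 0.0705
```

Call:
arm_command(commands=[[[-0.035,0,-0.0065],[0,-3.2,0],0.07],[[-0.036,0,-0.0045],[0,-3.2,0],0.07],[[-0.036,0,-0.0025],[0,-3.2,0],0.07],[[-0.036,0,0],[0,-3.2,0],0.07],[[-0.036,0,0.0015],[0,-3.2,0],0.07]])

```text
clock: 1.78
position: [0.4081, -0.2681, 0.2511]
ee_rot: [-1.567, -0.003, -2.319]
force: [0.4, -1.6, -0.0]
opening: 0.0699
```

```bash
python3 plan.py "[((.438,.166,.25),-94.2)]"
```

```text
1.7833 [ 0.4081 -0.2681  0.2511] [ -89.8    -0.19 -132.84] [ 0.4 -1.6 -0. ] 0.0699
wp
[0.438 0.166 0.25 ]
12
[[-0.0282, -0.0001, -0.0228], [-0.0, -3.2, 0.0]]
[[-0.0294, -0.0001, -0.0212], [-0.0, -3.2, 0.0]]
[[-0.0306, -0.0001, -0.0195], [-0.0, -3.2, 0.0]]
[[-0.0316, -0.0001, -0.0177], [-0.0, -3.2, 0.0]]
[[-0.0326, -0.0001, -0.016], [-0.0, -3.2, 0.0]]
[[-0.0334, -0.0001, -0.0141], [-0.0, -3.2, 0.0]]
[[-0.0341, -0.0001, -0.0122], [-0.0, -3.2, 0.0]]
[[-0.0348, -0.0001, -0.0103], [-0.0, -3.2, 0.0]]
[[-0.0353, -0.0001, -0.0083], [-0.0, -3.2, 0.0]]
[[-0.0357, -0.0001, -0.0064], [-0.0, -3.2, 0.0]]
[[-0.036, -0.0001, -0.0044], [-0.0, -3.2, 0.0]]
[[-0.0362, -0.0001, -0.0023], [-0.0, -3.2, 0.0]]
```

Call:
arm_command(commands=[[[-0.028,0,-0.023],[0,-3.2,0],0.07],[[-0.029,0,-0.021],[0,-3.2,0],0.07],[[-0.031,0,-0.0195],[0,-3.2,0],0.07],[[-0.032,0,-0.018],[0,-3.2,0],0.07],[[-0.033,0,-0.016],[0,-3.2,0],0.07]])

```text
clock: 2.2
position: [0.424, -0.0797, 0.2497]
ee_rot: [-1.564, -0.004, -2.024]
force: [1.2, 0.3, -1.0]
opening: 0.0697
```

Call:
arm_command(commands=[[[-0.033,0,-0.014],[0,-3.2,0],0.07],[[-0.034,0,-0.012],[0,-3.2,0],0.07],[[-0.035,0,-0.01],[0,-3.2,0],0.07],[[-0.035,0,-0.008],[0,-3.2,0],0.07],[[-0.036,0,-0.0065],[0,-3.2,0],0.07]])

```text
clock: 2.62
position: [0.4322, 0.1099, 0.2497]
ee_rot: [-1.563, -0.005, -1.731]
force: [1.1, -0.6, -0.9]
opening: 0.0698
```

```bash
python3 plan.py "[((.438,.166,.22),-94.2),((.438,.166,.11),-94.2)]"
```

```text
2.6167 [0.4322 0.1099 0.2497] [-89.53  -0.3  -99.2 ] [ 1.1 -0.6 -0.9] 0.0698
wp
[0.438 0.166 0.22 ]
2
[[-0.0282, 0.0147, -0.0018], [-0.2, -2.5, 0.2]]
[[-0.0282, 0.0148, -0.0005], [-0.2, -2.5, 0.2]]
wp
[0.438 0.166 0.11 ]
3
[[0.0001, 0.0367, -0.0], [-0.0, 0.0, -0.0]]
[[0.0001, 0.0367, -0.0], [-0.0, 0.0, -0.0]]
[[0.0001, 0.0367, -0.0], [-0.0, 0.0, -0.0]]
```

Call:
arm_command(commands=[[[-0.028,0.015,-0.002],[-0.2,-2.5,0.2],0.07],[[-0.028,0.015,0],[-0.2,-2.5,0.2],0.07],[[0,0,0],[0,0,0],0.07]])

```text
clock: 2.87
position: [0.438, 0.1744, 0.22]
ee_rot: [-1.565, 0.005, -1.631]
force: [-0.9, -0.8, 0.6]
opening: 0.0702
```

```bash
python3 - <<'E'
from h import *
d=cam('wrist'); f=d['frame']
C=np.array([.438,.1656,0]);M=R.from_euler('z',-4.18,degrees=True).as_matrix()
g=cv2.resize(cv2.cvtColor(f,cv2.COLOR_RGB2BGR),None,fx=1.5,fy=1.5)
for pts,c in [([(.02,.012,.12),(.02,-.012,.12),(-.02,-.012,.12),(-.02,.012,.12)],(0,0,255)),([(.025,.02,.08),(.025,-.035,.08),(-.025,-.035,.08),(-.025,.02,.08)],(0,255,0))]:
    q=proj(d,[M@np.array(p)+C for p in pts]); cv2.polylines(g,[np.round((q+.5)*1.5).astype(int)],True,c,1)
cv2.imwrite('pics/w1.png',g)
E
python3 plan.py "[((.438,.166,.11),-94.2)]"
```

```text
2.9167 [0.4382 0.1728 0.2209] [-89.64   0.2  -93.51] [-0.  -0.3  0.2] 0.0701
wp
[0.438 0.166 0.11 ]
4
[[0.0018, 0.0277, -0.0001], [-0.1, 0.2, -0.1]]
[[0.0017, 0.0277, -0.0001], [-0.1, 0.2, -0.1]]
[[0.0017, 0.0277, -0.0], [-0.1, 0.2, -0.1]]
[[0.0016, 0.0277, 0.0001], [-0.1, 0.2, -0.1]]
```

View pics/w1.png

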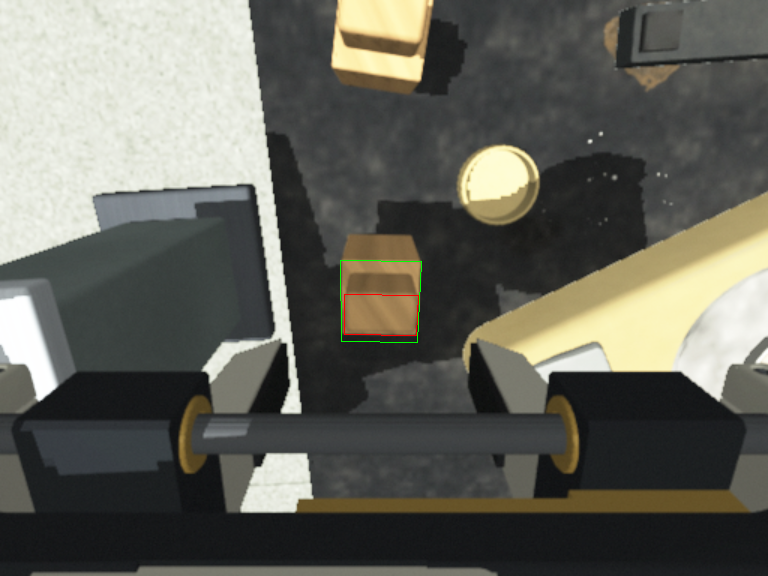

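The wrist view shows the wedge's tongue and body sitting right on the overlaid outlines (tongue 345–418, 294–335), and the block above it at (380,40) is clear. Next I descend and grasp.

Call:
arm_command(commands=[[[0.002,0.028,0],[-0.1,0.2,-0.1],0.07],[[0.002,0.028,0],[-0.1,0.2,-0.1],0.07],[[0.002,0.028,0],[-0.1,0.2,-0.1],0.07],[[0.001,0.025,0],[0,0.2,-0.1],0.07],[[0,0,0],[0,0,0],0.07]])

```text
clock: 3.33
position: [0.4416, 0.1636, 0.1125]
ee_rot: [-1.56, -0.003, -1.648]
force: [-0.8, -0.5, 0.9]
opening: 0.07
```

Call:
arm_command(commands=[[[0,0.001,0],[0,0,0],0.05],[[0,0,0],[0,0,0],0.03],[[0,0,0],[0,0,0],0.02],[[0,0,0],[0,0,0],0.02],[[0,0,0],[0,0,0],0.02]])

```text
clock: 3.75
position: [0.4445, 0.1619, 0.1167]
ee_rot: [-1.554, -0.002, -1.652]
force: [-0.8, -0.1, -1.3]
opening: 0.0411
```

```bash
python3 plan.py "[((.438,.166,.22),-94.2)]"
```

```text
3.75 [0.4445 0.1619 0.1167] [-8.901e+01 -9.000e-02 -9.466e+01] [-0.8 -0.1 -1.3] 0.0411
wp
[0.438 0.166 0.22 ]
3
[[-0.0011, -0.0345, -0.0017], [-0.3, -0.2, 0.0]]
[[-0.0011, -0.0345, -0.0019], [-0.3, -0.2, 0.0]]
[[-0.0011, -0.0345, -0.002], [-0.3, -0.2, 0.0]]
```

Call:
arm_command(commands=[[[0,-0.03,0],[0,0,0],0.02],[[0,-0.035,-0.001],[0,0,0],0.02],[[0,-0.035,-0.002],[0,0,0],0.02],[[0,-0.033,-0.002],[0,0,0],0.02]])

```text
clock: 4.08
position: [0.434, 0.1619, 0.2505]
ee_rot: [-1.565, -0.005, -1.652]
force: [0.8, 0.2, -1.0]
opening: 0.0404
```

```bash
python3 plan.py "[((.436,-.148,.25),-97.2)]" .034
```

```text
4.0833 [0.434  0.1619 0.2505] [-89.67  -0.28 -94.67] [ 0.8  0.2 -1. ] 0.0404
wp
[ 0.436 -0.148  0.25 ]
10
[[0.0309, 0.0002, 0.0027], [-0.0, 0.3, 0.0]]
[[0.0309, 0.0002, 0.0029], [-0.0, 0.3, 0.0]]
[[0.0308, 0.0002, 0.003], [-0.0, 0.3, 0.0]]
[[0.0308, 0.0002, 0.0032], [-0.0, 0.3, 0.0]]
[[0.0308, 0.0002, 0.0034], [-0.0, 0.3, 0.0]]
[[0.0308, 0.0002, 0.0035], [-0.0, 0.3, 0.0]]
[[0.0308, 0.0002, 0.0037], [-0.0, 0.3, 0.0]]
[[0.0308, 0.0002, 0.0038], [-0.0, 0.3, 0.0]]
[[0.0307, 0.0002, 0.004], [-0.0, 0.3, 0.0]]
[[0.0307, 0.0002, 0.0042], [-0.0, 0.3, 0.0]]
```

Call:
arm_command(commands=[[[0.031,0,0.003],[0,0.3,0],0.02],[[0.031,0,0.003],[0,0.3,0],0.02],[[0.031,0,0.003],[0,0.3,0],0.02],[[0.031,0,0.003],[0,0.3,0],0.02],[[0.031,0,0.0035],[0,0.3,0],0.02]])

```text
clock: 4.5
position: [0.439, 0.0073, 0.2646]
ee_rot: [-1.539, 0.002, -1.667]
force: [-0.1, -0.9, -0.7]
opening: 0.0399
```

Call:
arm_command(commands=[[[0.031,0,0.0035],[0,0.3,0],0.02],[[0.031,0,0.0035],[0,0.3,0],0.02],[[0.03,0,0.0035],[0,0.3,0],0.02],[[0.025,0,0.0035],[0,0.3,0],0.02],[[0.01,0,0],[0,0,0],0.02]])

```text
clock: 4.92
position: [0.4387, -0.1297, 0.2694]
ee_rot: [-1.531, -0.001, -1.69]
force: [0.5, 0.3, -2.2]
opening: 0.0401
```

```bash
python3 - <<'E'
from h import *
f=lambda d,x,y,w,h,k: cv2.resize(cv2.cvtColor(d['frame'],cv2.COLOR_RGB2BGR)[y:y+h,x:x+w],None,fx=k,fy=k,interpolation=cv2.INTER_CUBIC)
s=cam('scene'); w=cam('wrist'); st=sense(); print(st['position'].round(4),np.degrees(st['ee_rot']).round(2))
a=f(s,270,60,100,110,4.0); b=f(w,160,140,200,220,2.0); cv2.imwrite('pics/h1.png',np.hstack([a,b]))
E
python3 plan.py "[((.436,-.148,.25),-97.2)]" .034
```

```text
[ 0.4385 -0.1285  0.2692] [-8.773e+01 -2.000e-02 -9.688e+01]
5.0167 [ 0.4385 -0.1285  0.2692] [-8.773e+01 -2.000e-02 -9.688e+01] [-0.4  0.7 -2.1] 0.0403
wp
[ 0.436 -0.148  0.25 ]
1
[[0.0196, 0.0192, -0.0009], [-2.3, 0.3, 0.0]]
```

View pics/h1.png

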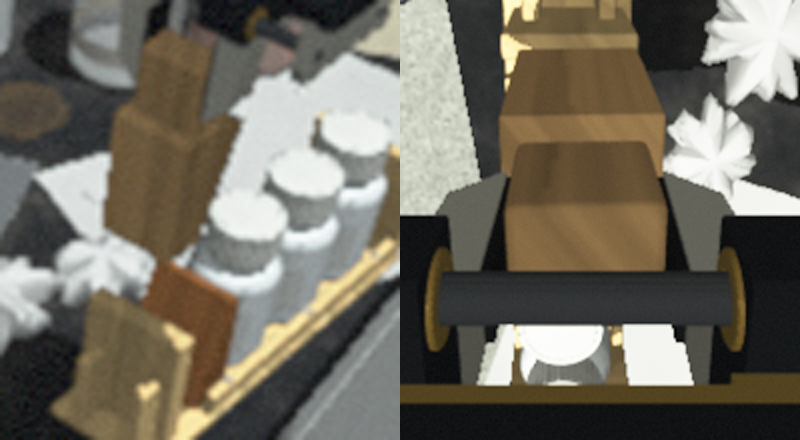

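```bash
cat > held.py <<'E'
from h import *
from scipy.optimize import least_squares
S=cam('scene');W=cam('wrist');st=sense()
s=lambda x,y:((x+.5)/4-.5+270,(y+.5)/4-.5+60); w=lambda x,y:((x-400+.5)/2-.5+160,(y+.5)/2-.5+140)
b=.02;h=.06  # relative to wedge_c
O=[(S,s(113,112),(.025,.02,b)),(S,s(180,140),(-.025,.02,b)),(S,s(238,118),(-.025,-.035,b)),(S,s(105,228),(.025,.02,-.06)),(S,s(172,258),(-.025,.02,-.06)),
(S,s(165,32),(.02,-.012,h)),(S,s(210,48),(-.02,-.012,h)),(S,s(139,66),(.02,.012,h)),
(W,w(511,205),(-.02,.012,h)),(W,w(664,205),(.02,.012,h)),(W,w(502,115),(-.025,.02,b)),(W,w(663,115),(.025,.02,b)),(W,w(525,50),(-.025,.02,-.06)),(W,w(642,50),(.025,.02,-.06)),(W,w(514,143),(-.02,.012,b)),(W,w(650,143),(.02,.012,b))]
def res(x): 
    M=R.from_euler('zxy',x[3:]).as_matrix(); return np.concatenate([proj(c,M@np.array(l)+x[:3])[0]-uv for c,uv,l in O])
r=least_squares(res,[*(st['position']-[0,0,.06]),-.12,0,0],loss='soft_l1')
J=np.linalg.inv(r.jac.T@r.jac); print('wedge',r.x[:3].round(4),'yaw,rx,ry deg',np.degrees(r.x[3:]).round(1),'sd',np.sqrt(np.diag(J)).round(4)); print(r.fun.reshape(-1,2).round(1).tolist())
T=R.from_euler('xyz',st['ee_rot']); print('TCP',st['position'].round(4),'wedge in tool',T.inv().apply(r.x[:3]-st['position']).round(4))
G=T.inv()*R.from_euler('zxy',r.x[3:]); print('rel rot vs nominal deg',(R.from_euler('xyz',[-90,0,-90],degrees=True)*G).as_rotvec(degrees=True).round(1))
E
python3 held.py
```

```text
wedge [ 0.4399 -0.1239  0.2117] yaw,rx,ry deg [-6.9  0.3 -1.8] sd [0.0004 0.0008 0.0019 0.013  0.0081 0.0096]
[[0.1, 1.2], [1.7, 4.3], [2.3, -1.3], [-2.2, 1.0], [-1.9, 3.6], [0.5, -0.0], [4.5, 3.8], [0.1, -3.9], [-4.7, 0.1], [2.3, -0.1], [-1.0, 0.6], [2.5, 0.5], [-0.7, 0.4], [-0.1, 0.4], [1.9, -1.0], [0.1, -1.1]]
TCP [ 0.4385 -0.1264  0.2689] wedge in tool [-0.0026  0.0573 -0.0011]
rel rot vs nominal deg [ 0.4  0.5 -0.1]
```

```bash
python3 plan.py "[((.435,-.1535,.225),-97)]" .025
```

```text
5.1167 [ 0.4385 -0.1264  0.2689] [-8.777e+01  4.000e-02 -9.674e+01] [ 0.1 -0.3 -1.3] 0.0403
wp
[ 0.435  -0.1535  0.225 ]
3
[[0.0091, 0.0146, -0.0007], [-0.7, 0.1, -0.0]]
[[0.0091, 0.0146, -0.0005], [-0.7, 0.1, -0.0]]
[[0.0091, 0.0146, -0.0003], [-0.7, 0.1, -0.0]]
```

Call:
arm_command(commands=[[[0.009,0.013,0],[-0.7,0.1,0],0.02],[[0.009,0.013,0],[-0.7,0.1,0],0.02],[[0.009,0.013,0],[-0.7,0.1,0],0.02],[[0,0,0],[0,0,0],0.02]])

```text
clock: 5.45
position: [0.4364, -0.1523, 0.2268]
ee_rot: [-1.571, 0.001, -1.688]
force: [-0.3, 1.0, -1.8]
opening: 0.04
```

```bash
python3 plan.py "[((.435,-.1535,.22),-97)]" .025
```

```text
5.45 [ 0.4364 -0.1523  0.2268] [-8.999e+01  4.000e-02 -9.673e+01] [-0.3  1.  -1.8] 0.04
wp
[ 0.435  -0.1535  0.22  ]
1
[[0.0013, 0.0068, -0.0012], [-0.0, 0.3, -0.0]]
```

Call:
arm_command(commands=[[[0.001,0.008,-0.001],[0,0.3,0],0.02],[[0,0.008,0],[0,0,0],0.02],[[0,0,0],[0,0,0],0.02]])

```text
clock: 5.7
position: [0.4346, -0.153, 0.2072]
ee_rot: [-1.575, 0.003, -1.694]
force: [-0.7, 1.1, -0.7]
opening: 0.0404
```

```bash
python3 - <<'E'
from h import *
f=lambda d,x,y,w,h,k: cv2.resize(cv2.cvtColor(d['frame'],cv2.COLOR_RGB2BGR)[y:y+h,x:x+w],None,fx=k,fy=k,interpolation=cv2.INTER_CUBIC)
s=cam('scene'); w=cam('wrist'); t=cam('top')
cv2.imwrite('pics/h2.png',np.hstack([f(s,270,60,90,110,4.0),f(w,160,140,200,220,2.0)]))
E
python3 plan.py "[((.435,-.1535,.18),-97)]" .025
```

```text
5.85 [ 0.4355 -0.1534  0.2092] [-9.005e+01  8.000e-02 -9.706e+01] [-0.1  0.4 -0.8] 0.0402
wp
[ 0.435  -0.1535  0.18  ]
2
[[0.0001, 0.0146, -0.0002], [0.0, -0.0, -0.0]]
[[0.0001, 0.0146, -0.0002], [0.0, -0.0, -0.0]]
```

View pics/h2.png

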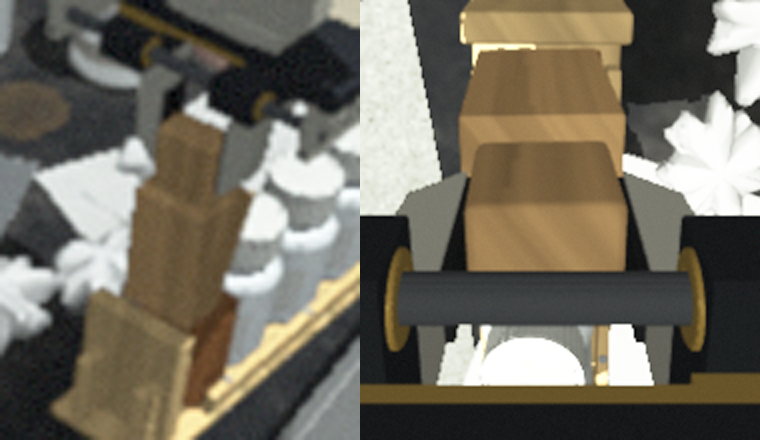

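The wedge hangs centred behind the end board: in the wrist panel the board spans 463–632 and the wedge foot 475–610, at row 50 just inside the board edge. The scene panel shows it between the board and the brown follower. I'm lowering it in.

Call:
arm_command(commands=[[[0,0.01,0],[0,0,0],0.02],[[0,0.01,0],[0,0,0],0.02],[[0,0.008,0],[0,0,0],0.02]])

```text
clock: 6.1
position: [0.4376, -0.1539, 0.1838]
ee_rot: [-1.564, -0.002, -1.693]
force: [1.0, 0.7, -1.4]
opening: 0.0403
```

Call:
arm_command(commands=[[[0,0.008,0],[0,0,0],0.02],[[0,0.007,0],[0,0,0],0.02]])

```text
clock: 6.27
position: [0.4383, -0.154, 0.1685]
ee_rot: [-1.562, -0.002, -1.693]
force: [0.1, -0.9, -0.9]
opening: 0.04
```

```bash
python3 plan.py "[((.435,-.1535,.165),-97)]" .025
```

```text
6.2667 [ 0.4383 -0.154   0.1685] [-89.48  -0.14 -96.99] [ 0.1 -0.9 -0.9] 0.04
wp
[ 0.435  -0.1535  0.165 ]
1
[[-0.0001, 0.0035, -0.0033], [-0.5, 0.0, 0.1]]
```

Call:
arm_command(commands=[[[-0.001,0.005,-0.003],[-0.4,0,0],0.02],[[-0.001,0.004,-0.001],[-0.1,0,0],0.02]])

```text
clock: 6.43
position: [0.4343, -0.1514, 0.1583]
ee_rot: [-1.571, -0.002, -1.693]
force: [-0.1, 0.2, -0.5]
opening: 0.0398
```

Call:
arm_command(commands=[[[-0.001,0.004,0],[0,0,0],0.02],[[0,0.004,0],[0,0,0],0.02]])

```text
clock: 6.6
position: [0.435, -0.1502, 0.1505]
ee_rot: [-1.57, -0.003, -1.693]
force: [-0.4, 1.6, 6.2]
opening: 0.0405
```

Call:
arm_command(commands=[[[0,0.005,0],[0,0,0],0.02],[[0,0.005,0],[0,0,0],0.02]])

```text
clock: 6.77
position: [0.4366, -0.1502, 0.1418]
ee_rot: [-1.565, -0.003, -1.692]
force: [0.1, 2.9, 6.6]
opening: 0.0398
```

Call:
arm_command(commands=[[[0,0.006,0],[0,0,0],0.02],[[0,0.006,0],[0,0,0],0.02]])

```text
clock: 6.93
position: [0.4383, -0.15, 0.132]
ee_rot: [-1.56, -0.004, -1.692]
force: [-9.7, 5.1, 40.8]
opening: 0.0402
```

Run:
```python
from h import *
f=lambda d,x,y,w,h,k: cv2.resize(cv2.cvtColor(d['frame'],cv2.COLOR_RGB2BGR)[y:y+h,x:x+w],None,fx=k,fy=k,interpolation=cv2.INTER_CUBIC)
s=cam('scene'); w=cam('wrist'); print(sense()['position'],sense()['force'])
cv2.imwrite('pics/h3.png',np.hstack([f(s,270,60,90,110,4.0),f(w,160,140,200,220,2.0)]))
```

```text
[ 0.43814657 -0.14996275  0.13173853] [-0.87221285  2.52257359 10.07670183]
```

View pics/h3.png

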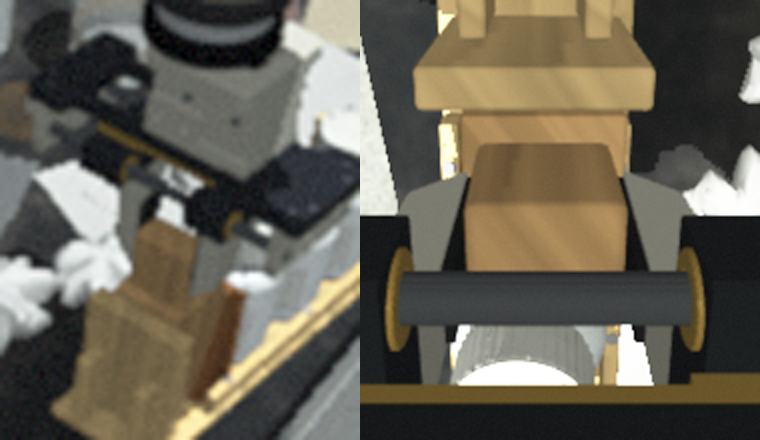

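The wedge is down between the board and the follower and came up hard (peak 40.8 N at TCP z 0.132). I'll release, then press on the tongue top with closed fingers to confirm it goes no further.

Call:
arm_command(commands=[[[0,0,0],[0,0,0],0.05],[[0,0,0],[0,0,0],0.06],[[0,-0.005,0],[0,0,0],0.06],[[0,-0.03,0],[0,0,0],0.06],[[0,-0.03,0],[0,0,0],0.06]])

```text
clock: 7.45
position: [0.4353, -0.1482, 0.1944]
ee_rot: [-1.57, -0.0, -1.692]
force: [1.0, -0.9, 0.0]
opening: 0.0594
```

```bash
cat > fin.py <<'E'
from h import *
import sys
f=lambda d,x,y,w,h,k: cv2.resize(cv2.cvtColor(d['frame'],cv2.COLOR_RGB2BGR)[y:y+h,x:x+w],None,fx=k,fy=k,interpolation=cv2.INTER_CUBIC)
s=cam('scene'); w=cam('wrist')
cv2.imwrite('pics/'+sys.argv[1],np.hstack([f(s,275,80,85,100,4.5),f(w,160,110,190,225,2.0)]))
E
python3 fin.py r1.png
python3 plan.py "[((.4345,-.1475,.185),-97)]" .025
```

```text
7.55 [ 0.4378 -0.1495  0.198 ] [-89.38  -0.23 -96.95] [-0.1  0.8 -0.1] 0.06
wp
[ 0.4345 -0.1475  0.185 ]
1
[[-0.0016, 0.013, -0.0037], [-0.6, 0.1, 0.2]]
```

View pics/r1.png

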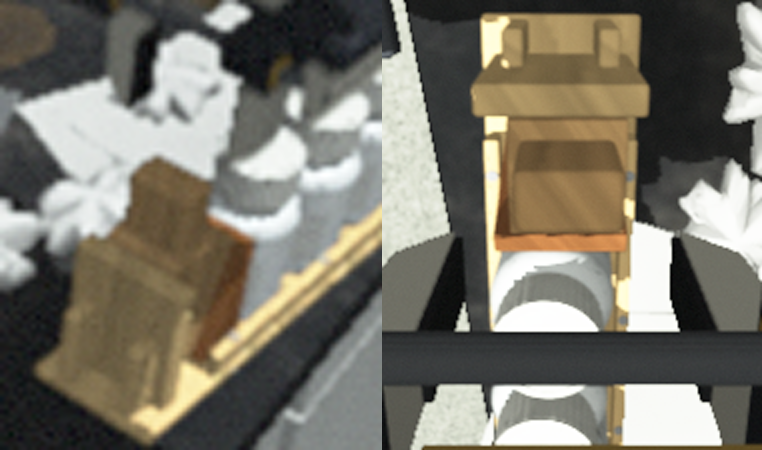

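The wedge stands upright, flush against the end board, with the bottles packed behind the follower. Next I close the fingers and press on the tongue top.

Call:
arm_command(commands=[[[-0.001,0,-0.001],[-0.3,0,0],0.0],[[-0.001,0,-0.001],[-0.3,0,0],0.0],[[0,0,0],[0,0,0],0.0],[[0,0,0],[0,0,0],0.0],[[0,0.005,0],[0,0,0],0.0]])

```text
clock: 7.97
position: [0.4355, -0.1469, 0.1919]
ee_rot: [-1.572, -0.004, -1.692]
force: [0.2, -0.1, -0.1]
opening: 0.031
```

Call:
arm_command(commands=[[[0,0.01,-0.001],[0,0,0],0.0],[[0,0.009,0],[0,0,0],0.0]])

```text
clock: 8.13
position: [0.4344, -0.1468, 0.1714]
ee_rot: [-1.572, -0.004, -1.692]
force: [-0.4, 0.1, -0.4]
opening: 0.0179
```

Call:
arm_command(commands=[[[0,0,0],[0,0,0],0.0],[[0,0,0],[0,0,0],0.0],[[0,0,0],[0,0,0],0.0]])

```text
clock: 8.38
position: [0.4327, -0.146, 0.168]
ee_rot: [-1.579, -0.001, -1.692]
force: [-0.1, 0.1, 0.7]
opening: 0.0013
```

Call:
arm_command(commands=[[[0,0.005,0],[0,0,0],0.0],[[0,0.004,0],[0,0,0],0.0]])

```text
clock: 8.55
position: [0.4335, -0.1464, 0.1606]
ee_rot: [-1.576, -0.002, -1.692]
force: [-9.0, 6.3, 42.4]
opening: 0.0005
```

Call:
arm_command(commands=[[[0,0.002,0],[0,0,0],0.0]])

```text
clock: 8.63
position: [0.4336, -0.1463, 0.1606]
ee_rot: [-1.575, -0.003, -1.692]
force: [-10.5, 4.7, 33.5]
opening: 0.0004
```

Call:
arm_command(commands=[[[0,0.003,0],[0,0,0],0.0]])

```text
clock: 8.72
position: [0.4338, -0.1464, 0.1606]
ee_rot: [-1.573, -0.004, -1.692]
force: [-10.4, 6.2, 40.0]
opening: 0.0005
```

Call:
arm_command(commands=[[[0,0.003,0],[0,0,0],0.0]])

```text
clock: 8.8
position: [0.4338, -0.1463, 0.1606]
ee_rot: [-1.571, -0.005, -1.691]
force: [-10.6, 5.1, 33.8]
opening: 0.0005
```

The height holds at z = 0.1606 under 33–42 N, so the wedge goes no further. I'm retreating for a last look.

Call:
arm_command(commands=[[[0,-0.01,0],[0,0,0],0.0],[[0,-0.03,0],[0,0,0],0.0],[[0,-0.03,0],[0,0,0],0.0],[[0,-0.03,0],[0,0,0],0.0],[[0,0,0],[0,0,0],0.0]])

```text
clock: 9.22
position: [0.4332, -0.1454, 0.2654]
ee_rot: [-1.571, -0.005, -1.691]
force: [0.7, -0.5, 1.3]
opening: 0.0007
```

Run:
```python
from h import *
f=lambda d,x,y,w,h,k: cv2.resize(cv2.cvtColor(d['frame'],cv2.COLOR_RGB2BGR)[y:y+h,x:x+w],None,fx=k,fy=k,interpolation=cv2.INTER_CUBIC)
s=cam('scene'); w=cam('wrist'); t=cam('top'); print(sense()['position'],sense()['force'])
print(look_for('block_c','top')[:1],look_for('wedge_c','scene')[:1])
cv2.imwrite('pics/r2.png',np.hstack([f(s,275,80,85,100,4.5),f(w,130,110,200,225,2.0)]))
```

```text
[ 0.43086192 -0.14419096  0.25983862] [-0.36652726 -0.25536536 -0.08379305]
[{'box': [151.8, 181.3, 31.6, 30.9], 'confidence': 0.75}] [{'box': [298.6, 112.6, 25.0, 37.4], 'confidence': 0.68}]
```

View pics/r2.png

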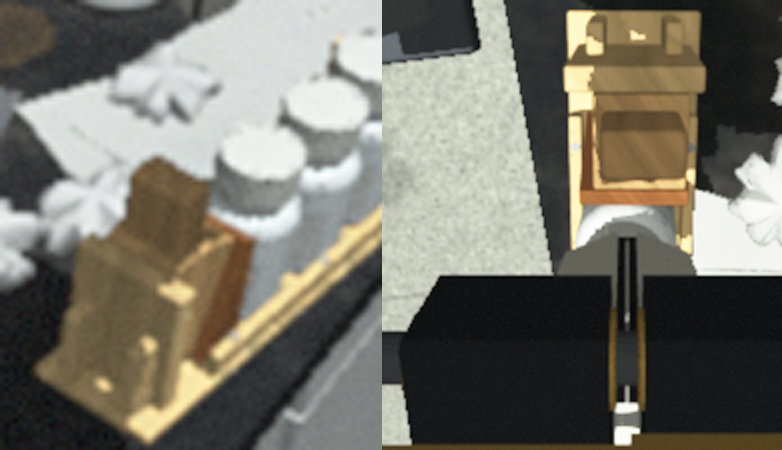

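```bash
python3 -c "
from station import *
print(close_job())"
```

```text
the job is handed in; nothing more can be done
None
```

The wedge is jammed upright in the gap with its upright face against the end board, and I've handed the job in; no verdict was reported. I set it in thin end down and pressed it home in the grip. I then let go and pressed again on the tongue top with closed fingers.

- **Packed tight:** the fingers stayed at z 0.1606 m under about 33–42 N, so the wedge goes no further. I pressed harder than the suggested 20 N, with the fingertips only. The arm's clock read about 9 s, against the 48 s limit.
- **Last pictures:** the wedge stands upright against the end board with the bottles close behind the pressure block. The gripper is clear of everything, and the straight block was detected within about 2 pixels of where it started.
- **Small disagreements:** the wedge sits about 4 mm off the carrier's centre line (towards +x), still within the pressure block's width. Its height came out about 4 mm below the nominal 80 mm, judged from where the fingers stopped.

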